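Present the stone tray

ROBOT

A 6-joint arm with a two-finger parallel gripper is mounted at the origin on the work surface. World frame = base frame: x ahead of the robot, y to its left, z up, the work surface at z = 0. Lengths are in m, angles in rad, forces in N, time in s.
With the tool pointing down it reaches from about 0.35 to 0.975 m from the base axis. Payload 7.1 kg.
Tool frame: the origin (TCP) lies between the finger pads; the fingertips stand 17 mm ahead of it and the grasp point (between the pads) lies 2 mm behind it (ctrl.finger_overhang is the distance from the TCP to the fingertips, in m); z points along the fingers, y is the line along which they close (so a half turn about z gives the same grasp; the last joint's range is limited). The gripper opens to 88 mm and grips with 3 to 60 N. Pads are 20 mm wide; open, the fingers measure 115 mm over their backs; the gripper's body (75 mm by 178 mm) begins 61 mm behind the grasp point.
Start: joints at [-1.185, 0.423, 1.63, -0, 1.089, -0.019], TCP at [0.246, -0.574, 0.24] pointing down, gripper open.
Joint ranges: [-3, 3], [-0.9, 2.11], [0.09, 2.58], [-1.31, 4.45], [0.11, 2.69], [-2.54, 2.54]. Speed limits (rad/s): [2.39, 2.39, 3.01, 3.14, 3.14, 3.14].

INTERFACE

Orientations are given as a unit quaternion [w, x, y, z].
In Python, from plant import readout, eyes, ticket, ctrl gives the robot as it stands.
- The arm moves only by the shell command python3 -m handwheel 'ROWS' [FORCE]. ROWS is JSON, a list of rows, each a list of 7 numbers: the turn, a rotation vector about the tool's x, y, z in degrees, then the shift along the tool's x, y, z in mm, then the finger opening in mm, from 0 to 87.8. In form: [[wx, wy, wz, tx, ty, tz, hand], ...]. A call has 1 to 5 rows; each row is the pose to reach, as a shift and turn from the pose commanded when the call began, along the tool's axes at that moment; what a row does not reach only later rows make up. A row lasts 1/8 s, in which the tool goes at most 62.5 mm and 10.7 degrees, less where a joint would pass 70% of its speed; a pose out of reach is approached as far as the arm can. A call with a gripper value outside its range is refused whole. The fingers move at their own pace and stop on an object; FORCE is the grip in N (left out, the last holds). Time passes only in rows, so rows that repeat a pose let the fingers close. It gives the time, the measured TCP pose, the force, the opening and the grip force at its end, in the units of the state.
- readout.read_state(): the state, without advancing time (a new reading comes with each control period).
- eyes.read_camera(name): name is "side" or "top"; returns a dict with "img" (400x640x3 uint8, red, green, blue), "fx", "fy", "cx", "cy" (pixels), "world_from_camera" (4x4, takes a point from camera to world coordinates). Camera axes: x right, y down, z forward; pixel columns grow to the right and rows downward; lengths in m; the calibration is good to about 2 mm. A picture is of the moment at which its call begins. There is no depth.
- ticket.sign_off(): hands the job in; it is judged then, once.
The state is a dict: "t": time; "joints": joint angles; "qd": joint speeds; "joint_torque": joint torques, N m; "ee_pos": TCP position; "eef_rot": TCP orientation; "force": force on the tool from outside, world axes, zero at the start; "ft_torque": the same for the moment, N m; "gripper_width": finger opening in m; "grasp_force": force on a finger pad.
Only numpy, scipy, OpenCV 4.12 (cv2) and the standard library are available. Lean on these libraries where they do the work, as an engineer would, in place of code of your own. Each camera call takes 0.05 s, during which the arm holds its last target. There are 200 camera calls.

TASK

Pull the drawer of the brown wooden unit well open, lift the black stone tray out of it by its yellow grip without spilling a stone, and finish still holding the tray steady and level in the air, its underside at least 5 cm above the top of the unit, so that the jeweller can choose a stone. Keep the tray level all the way and leave the drawer open; the tin stays in the drawer, and do not disturb the hammer or the grey gauge bottle.

Things in the scene. Friction and masses are not known exactly. Their poses are not given: they have to be found in the camera images.
- unit: brown wooden drawer unit with a pale drawer front and a cork mat on top, fixed on the bench, 250 (x) x 300 (y) x 104 mm high, one drawer; origin at the centre of its underside, on the bench; its own -x is the front, where the drawer comes out, roughly towards the robot; z up
- unit_drawer0 (a joint): how far the drawer is out, m: 0 shut, 0.174 at the stop; slides along the unit's -x, stays where left, about 1 N of friction; starts 0 to 12 mm open. Inside 205 (x) x 258 (y) mm; heights above the bench: floor 22 mm, side walls' tops 82, front panel's top 92, underside of the unit's top 92
- unit_drawer0_handle (a point): middle of the drawer's handle: dark steel round bar 11 mm thick, 120 mm long along the unit's y, 66 mm above the bench, 35 mm out from the drawer's front face (29 mm free gap behind the bar); moves with the drawer, axes as the unit's. Pinch from above, closing along the unit's x. The front panel's inner side is 56 mm behind this point
- tray: black open tray, 80 (x) x 96 (y) mm, rim 14 mm high, walls and floor 4 mm; in its middle a yellow upright fin to pinch across its y from above: 12 mm thick (y), 44 mm long (x), top 56 mm above the tray's underside. 0.11-0.22 kg. Loose on the drawer floor, left or right half, its middle 50-80 mm behind the front panel's inner side; rides with the drawer. Origin: centre of underside
- stone_a: bright blue domed polished stone, 24 mm diameter, 9 mm high, 12 g, lying loose on the tray's floor beside the grip; origin at the centre of its flat underside
- stone_b: pale blue-glazed domed polished stone, 24 mm diameter, 9 mm high, 12 g, lying loose on the tray's floor beside the grip; origin at the centre of its flat underside
- stone_c: green domed polished stone, 24 mm diameter, 9 mm high, 12 g, lying loose on the tray's floor beside the grip; origin at the centre of its flat underside
- tin: closed round aluminium tin, 58 mm diameter, 34 mm high, loose in the other half of the drawer; origin at the centre of its underside
- gauge: grey upright bottle with yellow cap, 48 mm diameter, 125 mm high, loose on the bench beside the unit; origin at the centre of its underside
- hammer: small hammer 200 mm long lying on the bench beside the unit, handle along its x; origin under its middle
Mind the look-alikes: they are no part of the job. Several things look just like the gauge: the one meant starts farthest from the robot's base.

How it is judged:
By the outcome, as a careful person would: the job done as asked, in the order asked, and still so for the second after the job is handed in, while the arm keeps its last pose, push and grip.
It also fails if it takes over 54 s, if anything falls off the work surface, if the arm or the gripper's body presses on something with over 40 N, if the wrist force passes 120 N, or if a joint passes its speed limit or range.

## Working session

There is one attempt and no reset: what is moved stays moved. The work goes in short steps, Python scripts to look and compute and a shell command to move; the robot and the scene stay as the last step left them, time stands still between calls to the robot, and variables do not carry over. Pictures are saved under pics/ and viewed, at most 10 in all, crops included, and the job is handed in when it is done.

```bash
mkdir -p pics; ls
python3 - <<'E'
from plant import readout, eyes, ctrl
import cv2
s=readout.read_state(); print(s)
for n in("side","top"):
    c=eyes.read_camera(n); cv2.imwrite(f"pics/{n}0.png",c["img"][:,:,::-1]); print(n,c["fx"],c["fy"],c["cx"],c["cy"],c["world_from_camera"])
print(ctrl.finger_overhang)
E
```

```text
pics
{'t': 0.0, 'joints': array([-1.18501060e+00,  4.23799274e-01,  1.63069593e+00, -4.16204720e-05,
        1.08860885e+00, -1.89643439e-02]), 'qd': array([-2.77920598e-05,  3.89233775e-04, -7.11961215e-04,  5.08765689e-04,
        2.78422245e-04,  2.56395718e-05]), 'joint_torque': array([ 2.50566824e-03, -5.44620967e+01, -2.73665857e+01,  6.43388182e-02,
        2.26182950e-02, -9.73949932e-05]), 'ee_pos': array([ 0.24595037, -0.57398855,  0.23892531]), 'eef_rot': array([-7.39665517e-04,  9.79589745e-01,  2.01005869e-01, -1.55949128e-04]), 'force': array([-0.03949583, -0.47595227,  0.10123854]), 'ft_torque': array([ 0.02233844, -0.01363916,  0.00791326]), 'grasp_force': 0.0, 'gripper_width': 0.08780007520800508}
side 384.0880291349562 384.0880291349562 320.0150288145988 193.00050529623428 [[-0.83714595 -0.30258046  0.45566624  0.2108399 ]
 [-0.54693632  0.45258296 -0.70429349  0.59306353]
 [ 0.00687867 -0.83881686 -0.54437023  0.54028093]
 [ 0.          0.          0.          1.        ]]
top 484.6050201826243 484.6050201826243 310.9286020564682 203.1838255047087 [[-0.02923628 -0.9891877   0.1437113   0.45025868]
 [-0.99905497  0.03354359  0.02764052  0.01540129]
 [-0.03216225 -0.14276738 -0.98923357  1.08114656]
 [ 0.          0.          0.          1.        ]]
0.017
```

View pics/top0.png

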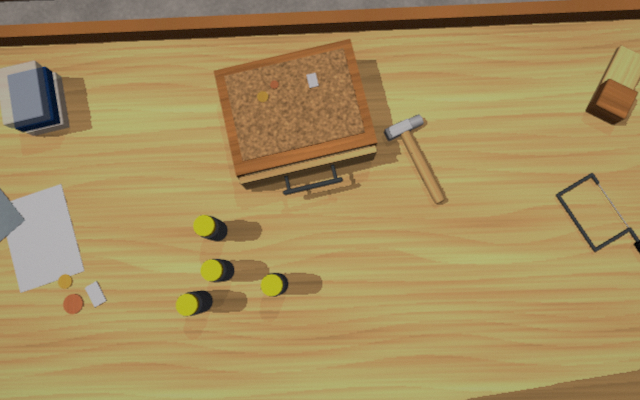

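View pics/side0.png

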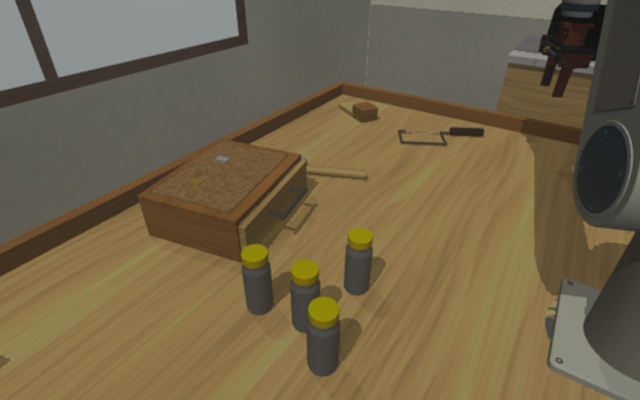

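Top view: the unit's top has corners near (216,72), (350,42), (375,146) and (240,175), and the handle runs from about (285,190) to (342,181). The hammer is at (405,130)–(438,200). Gauge candidates by cap: (205,226), (211,270), (187,304), (272,285). The farthest from the base should be (205,226), and I'll compute that. There is only one brown unit, one handle and no second drawer.

```bash
cat > h.py <<'E'
import numpy as np, cv2
from plant import readout, eyes
from scipy.spatial.transform import Rotation as R
def ray(c,u,v):
    T=np.array(c["world_from_camera"]); d=T[:3,:3]@[(u-c["cx"])/c["fx"],(v-c["cy"])/c["fy"],1]; return T[:3,3],d
def at(c,u,v,z):
    o,d=ray(c,u,v); return o+d*(z-o[2])/d[2]
def proj(c,p):
    T=np.linalg.inv(np.array(c["world_from_camera"])); q=T[:3,:3]@p+T[:3,3]; return np.array([c["fx"]*q[0]/q[2]+c["cx"],c["fy"]*q[1]/q[2]+c["cy"]])
def rot(s): w=s["eef_rot"]; return R.from_quat([w[1],w[2],w[3],w[0]])
E
python3 - <<'E'
from h import *
c=eyes.read_camera("top")
for n,u,v,z in [("bl",216,72,.104),("br",350,42,.104),("fr",375,146,.104),("fl",240,175,.104),("hl",285,190,.066),("hr",342,181,.066),
 ("g1",205,226,.125),("g2",211,270,.125),("g3",187,304,.125),("g4",272,285,.125),("hamhead",405,127,.02),("hamtail",440,200,.01)]:
    p=at(c,u,v,z); print(n,p.round(3),np.hypot(p[0],p[1]).round(3))
im=c["img"][20:220,190:460,::-1]
cv2.imwrite("pics/crop0.png",cv2.resize(im,None,fx=2.9,fy=2.9,interpolation=cv2.INTER_CUBIC))
E
```

```text
bl [0.882 0.237 0.104] 0.913
br [ 0.937 -0.051  0.104] 0.938
fr [ 0.707 -0.093  0.104] 0.713
fl [0.656 0.187 0.104] 0.682
hl [0.628 0.098 0.066] 0.636
hr [ 0.643 -0.024  0.066] 0.644
g1 [0.55  0.255 0.125] 0.606
g2 [0.463 0.243 0.125] 0.523
g3 [0.399 0.29  0.125] 0.493
g4 [0.43  0.123 0.125] 0.448
hamhead [ 0.77  -0.172  0.02 ] 0.789
hamtail [ 0.603 -0.241  0.01 ] 0.65
```

View pics/crop0.png

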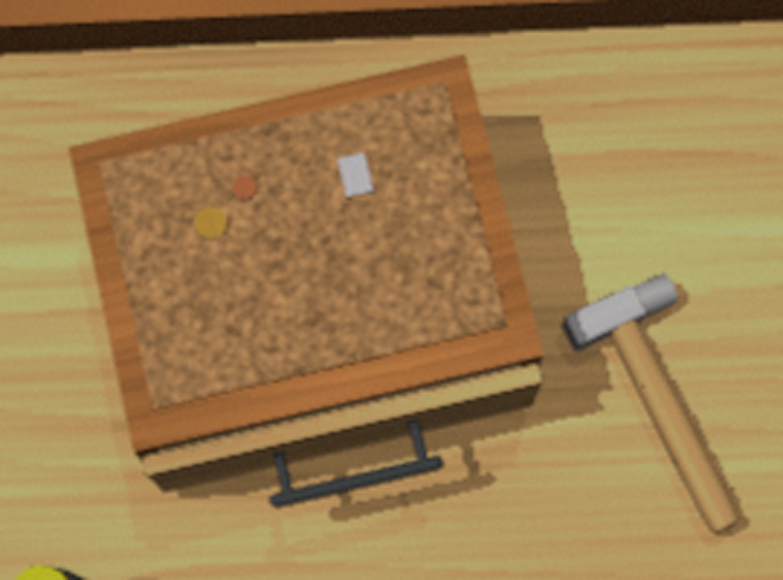

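The crop shows the single unit, drawer nearly shut. The handle bar's ends are at crop (272,500) and (441,463), full-image (283.8,192.4) and (342.1,179.7). The hammer lies clear to the right.

Run:
```python
from h import *
c=eyes.read_camera("top")
P={n:at(c,u,v,z) for n,u,v,z in [("bl",214.8,71,.104),("br",350.3,39.7,.104),("fr",376.2,143.4,.104),("fl",236.6,174.1,.104),("hl",283.8,192.4,.066),("hr",342.1,179.7,.066)]}
A=np.array([P[k][:2] for k in("bl","br","fr","fl")]); M=np.array([[.125,.15],[.125,-.15],[-.125,-.15],[-.125,.15]])
# rigid fit
X=M-M.mean(0);Y=A-A.mean(0);H=X.T@Y;yaw=np.arctan2(H[0,1]-H[1,0],H[0,0]+H[1,1])
rz=np.array([[np.cos(yaw),-np.sin(yaw)],[np.sin(yaw),np.cos(yaw)]])
cen=A.mean(0); print("cen",cen,"yaw",np.degrees(yaw),"res mm",((A-cen-M@rz.T)*1000).round(1).tolist())
h=(P["hl"]+P["hr"])/2; d=P["hl"]-P["hr"]; print("handle",h,np.linalg.norm(d),np.degrees(np.arctan2(-d[0],d[1])), "in unit",rz.T@(h[:2]-cen))
s=readout.read_state(); r=rot(s); print(r.as_matrix().round(3))
print("tool y angle",np.degrees(np.arctan2(r.as_matrix()[1,1],r.as_matrix()[0,1])), "unit x angle",np.degrees(yaw))
for k in P: print(k,P[k].round(4))
for g in [(205,226),(272,285)]:
    p=at(c,*g,.125); print("gauge in unit", rz.T@(p[:2]-cen))
```

```text
cen [0.79925103 0.07167132] yaw 10.969670343863408 res mm [[-9.1, -3.0], [-8.4, 0.1], [7.3, 3.6], [10.1, -0.6]]
handle [0.63441345 0.03839058 0.066     ] 0.12698003276376854 10.474230555748978 in unit [-0.16815865 -0.0013058 ]
[[ 0.919  0.394 -0.   ]
 [ 0.394 -0.919  0.001]
 [-0.    -0.001 -1.   ]]
tool y angle -66.80538337239095 unit x angle 10.969670343863408
bl [0.8844 0.2397 0.104 ]
br [ 0.9421 -0.0517  0.104 ]
fr [ 0.7124 -0.0958  0.104 ]
fl [0.6581 0.1945 0.104 ]
hl [0.6229 0.1008 0.066 ]
hr [ 0.646 -0.024  0.066]
gauge in unit [-0.20950052  0.22713984]
gauge in unit [-0.35233336  0.12039843]
```

The unit's yaw is about 10.8° and the handle is at (0.634, 0.038, 0.066). The visible top is 233 mm deep; the remaining 17 mm is the drawer front, so the sizes agree and the drawer is almost shut. The gauge is the bottle at (0.55, 0.255), farthest at r = 0.606. The bottle at (0.43, 0.12) will sit 29 mm clear of the opened front. Next I approach the handle.

```bash
cat > d.py <<'E'
# usage: d.py x y z yangle_deg : shift/turn in tool axes to reach a tool-down pose
import sys; from h import *
x,y,z,a=map(float,sys.argv[1:]); s=readout.read_state(); r=rot(s); a=np.radians(a)
ty=np.array([np.cos(a),np.sin(a),0]); tz=np.array([0,0,-1.]); G=R.from_matrix(np.c_[np.cross(ty,tz),ty,tz])
print("t",round(s["t"],2),"turn",(r.inv()*G).as_rotvec(degrees=True).round(1),"shift",(r.inv().apply(np.array([x,y,z])-s["ee_pos"])*1000).round(1),"F",s["force"].round(1),"w",round(s["gripper_width"]*1000,1),"g",round(s["grasp_force"],1),"pos",s["ee_pos"].round(4),"j",s["joints"].round(2))
E
python3 -m handwheel '[[0,0,-8,60,-41,0,60],[0,0,-16,120,-82,0,40],[0,0,-24,180,-123,0,27],[0,0,-32,240,-164,0,27],[0,0,-32,240,-164,0,27]]'
python3 d.py 0.634 0.038 0.24 10.8
```

```text
t: 0.82
ee_pos: [0.4031, -0.3269, 0.2397]
eef_rot: [-0.0, 0.886, 0.465, 0.0]
force: [0.2, -0.4, 0.2]
gripper_width: 0.0412
grasp_force: 0.0
t 0.82 turn [ -0.   -0.  -45.4] shift [ 4.315e+02 -1.740e+01 -2.000e-01] F [ 0.2 -0.4  0.2] w 41.2 g 0.0 pos [ 0.4031 -0.3269  0.2397] j [-0.7   0.27  1.86  0.    1.01 -0.1 ]
```

```bash
python3 -m handwheel '[[0,0,-9,62,-3,0,27],[0,0,-18,124,-5,0,27],[0,0,-27,180,-8,0,27],[0,0,-36,240,-10,0,27],[0,0,-45,300,-13,0,27]]' >/dev/null
python3 d.py 0.634 0.038 0.24 10.8
```

```text
t 1.45 turn [ 0.   0.  -0.3] shift [97.  89.6 -0.3] F [ 1.  -0.6  0.1] w 26.8 g 0.0 pos [ 0.5636 -0.0737  0.2397] j [-0.15  0.34  1.76 -0.    1.04 -0.33]
```

```bash
python3 -m handwheel '[[0,0,0,33,30,0,27],[0,0,0,66,60,0,27],[0,0,0,97,90,40,27],[0,0,0,97,90,90,27],[0,0,0,97,90,120,27]]' >/dev/null
python3 -m handwheel '[[0,0,0,0,0,0,27],[0,0,0,0,0,0,27]]' >/dev/null
python3 d.py 0.634 0.038 0.064 10.8
python3 - <<'E'
from h import *
a=eyes.read_camera("side")["img"][130:280,170:370]; b=eyes.read_camera("top")["img"][120:270,210:410]
cv2.imwrite("pics/s1.png",cv2.resize(np.hstack([a,b]),None,fx=2,fy=2,interpolation=2)[:,:,::-1])
E
```

```text
t 2.33 turn [ 0.1  0.  -0.6] shift [ 2.3 -0.6 56.8] F [0.5 0.6 0.6] w 26.8 g 0.0 pos [0.6349 0.0359 0.1208] j [ 0.04  0.58  1.68  0.    0.88 -0.14]
```

View pics/s1.png

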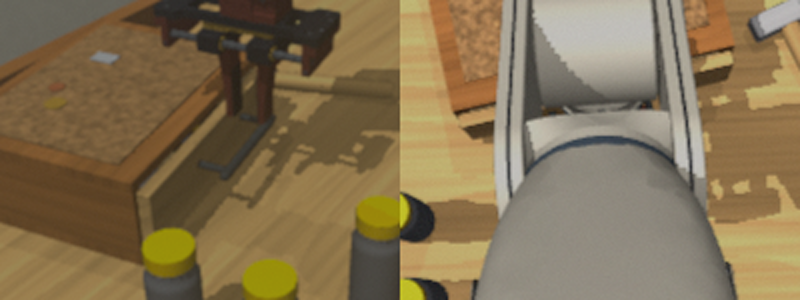

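Side view: the fingertips are above the bar and straddle it. The bar's ends are at side pixels (271.5,213) and (305,190), which gives an independent check.

```bash
python3 - <<'E'
from h import *
c=eyes.read_camera("side")
l=at(c,271,213,.066);r=at(c,306,189.5,.066);print(l,r,(l+r)/2,np.linalg.norm(l-r)); n=np.array([np.cos(np.radians(10.8)),np.sin(np.radians(10.8))]);print([n@(q-np.array([.634,.038,.066]))[:2] for q in(l,r)])
E
python3 -m handwheel '[[0,0,0,2,0,15,27],[0,0,0,2,0,30,27],[0,0,0,2,0,45,27],[0,0,0,2,0,56,27],[0,0,0,2,0,56,27]]' 
python3 d.py 0.634 0.038 0.064 10.8
```

```text
[0.65114958 0.10106094 0.066     ] [ 0.64272002 -0.0150152   0.066     ] [0.6469348  0.04302287 0.066     ] 0.11638181752565807
[np.float64(0.028662256635695743), np.float64(-0.0013684903209078367)]
t: 3.1
ee_pos: [0.633, 0.0378, 0.0622]
eef_rot: [-0.001, 0.642, 0.767, -0.001]
force: [-0.8, -0.8, 0.2]
gripper_width: 0.0271
grasp_force: 0.0
t 3.1 turn [-0.1 -0.  -0.6] shift [-0.   1.  -1.8] F [-0.8 -0.8  0.2] w 27.1 g 0.0 pos [0.633  0.0378 0.0622] j [ 0.04  0.67  1.69 -0.    0.78 -0.14]
```

```bash
python3 -m handwheel '[[0,0,0,0,0,0,20],[0,0,0,0,0,0,14],[0,0,0,0,0,0,6],[0,0,0,0,0,0,6],[0,0,0,0,0,0,6]]' 10
python3 d.py 0.634 0.038 0.064 10.8
```

```text
t: 3.72
ee_pos: [0.6343, 0.0379, 0.0642]
eef_rot: [0.0, 0.641, 0.767, 0.0]
force: [-0.0, 0.0, 4.4]
gripper_width: 0.0107
grasp_force: 10.0
t 3.73 turn [ 0.1  0.  -0.6] shift [ 0.1 -0.3  0.2] F [-0.   0.   4.4] w 10.7 g 10.0 pos [0.6343 0.0379 0.0642] j [ 0.04  0.67  1.69 -0.    0.78 -0.14]
```

Bar gripped (10.7 mm wide, 10 N). I pull gently along tool −y.

```bash
python3 -m handwheel '[[0,0,0,0,-3,0,6],[0,0,0,0,-9,0,6],[0,0,0,0,-17,0,6],[0,0,0,0,-26,0,6],[0,0,0,0,-35,0,6]]' |grep force
python3 -m handwheel '[[0,0,0,0,-9,0,6],[0,0,0,0,-18,0,6],[0,0,0,0,-27,0,6],[0,0,0,0,-36,0,6],[0,0,0,0,-45,0,6]]' |grep force
python3 -m handwheel '[[0,0,0,0,-9,0,6],[0,0,0,0,-18,0,6],[0,0,0,0,-27,0,6],[0,0,0,0,-36,0,6],[0,0,0,0,-45,0,6]]' |grep force
python3 d.py 0.634 0.038 0.064 10.8
```

```text
force: [3.1, -3.9, 5.1]
grasp_force: 10.0
force: [3.1, -11.1, 3.0]
grasp_force: 10.0
force: [3.9, -12.2, 3.4]
grasp_force: 10.0
t 5.6 turn [ 0.1  0.1 -0.6] shift [  1.7 125.    0.3] F [  3.9 -12.2   3.4] w 10.6 g 10.0 pos [0.5113 0.0142 0.0641] j [ 0.01  0.54  1.98 -0.    0.62 -0.17]
```

```bash
python3 -m handwheel '[[0,0,0,-1,-9,0,6],[0,0,0,-1,-18,0,6],[0,0,0,-2,-26,0,6],[0,0,0,-2,-32,0,6],[0,0,0,-2,-37,0,6]]' |grep force
python3 -m handwheel '[[0,0,0,-1,-3,0,6],[0,0,0,-1,-5,0,6],[0,0,0,-1,-6,0,6],[0,0,0,-1,-6,0,6]]' |grep force
python3 d.py 0.634 0.038 0.064 10.8
```

```text
force: [2.7, -6.3, 5.1]
grasp_force: 10.0
force: [0.5, 0.5, 8.5]
grasp_force: 10.0
t 6.72 turn [ 0.  -0.  -0.6] shift [3.000e+00 1.685e+02 1.000e-01] F [0.5 0.5 8.5] w 10.9 g 10.0 pos [0.4686 0.0053 0.0641] j [-0.01  0.5   2.07  0.    0.57 -0.19]
```

Drawer out by about 168 mm with the force dropping to nothing. I release, rise and step aside to look.

```bash
python3 -m handwheel '[[0,0,0,0,0,0,27],[0,0,0,0,0,0,27],[0,0,0,0,0,0,27],[0,0,0,0,0,-30,27],[0,0,0,0,0,-70,27]]' |grep force
python3 -m handwheel '[[0,0,0,0,0,-50,27],[0,0,0,0,0,-110,27],[0,0,10,-60,0,-125,27],[0,0,20,-120,0,-125,40],[0,0,30,-180,0,-125,50]]' |grep force
python3 -m handwheel '[[0,0,10,-52,-26,0,50],[0,0,20,-104,-52,0,50],[0,0,30,-104,-52,0,50],[0,0,40,-104,-52,0,50],[0,0,50,-104,-52,0,50]]' |grep force
python3 d.py 0.45 -0.25 0.24 -79
python3 - <<'E'
from h import *
a=eyes.read_camera("side")["img"][130:330,140:440]; b=eyes.read_camera("top")["img"][120:320,190:490]
cv2.imwrite("pics/s2a.png",cv2.resize(a,None,fx=2.6,fy=2.6,interpolation=2)[:,:,::-1])
cv2.imwrite("pics/s2b.png",cv2.resize(b,None,fx=2.6,fy=2.6,interpolation=2)[:,:,::-1])
E
```

```text
force: [0.4, 1.0, 0.2]
grasp_force: 0.0
force: [0.7, 0.0, -0.5]
grasp_force: 0.0
force: [-0.1, -0.2, 0.2]
grasp_force: 0.0
t 8.6 turn [-0.   0.   8.8] shift [32.6  9.4 18.4] F [-0.1 -0.2  0.2] w 49.9 g 0.0 pos [ 0.4161 -0.2522  0.2584] j [-0.57  0.19  1.91  0.    1.04  0.66]
```

View pics/s2b.png

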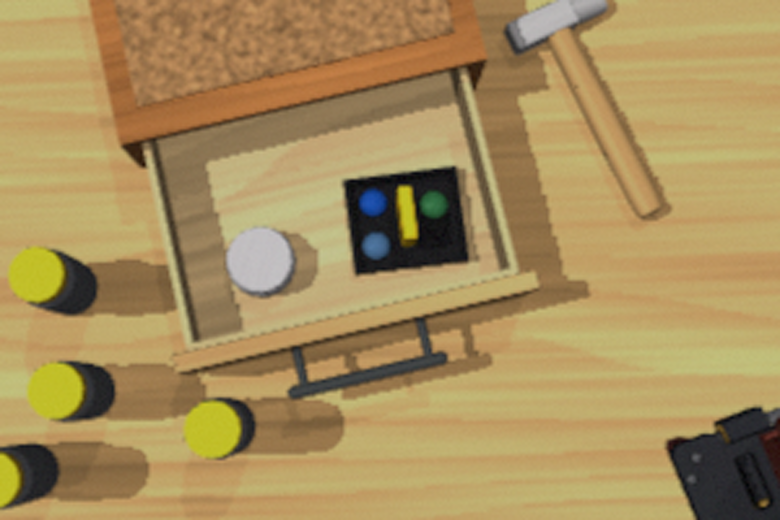

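View pics/s2a.png

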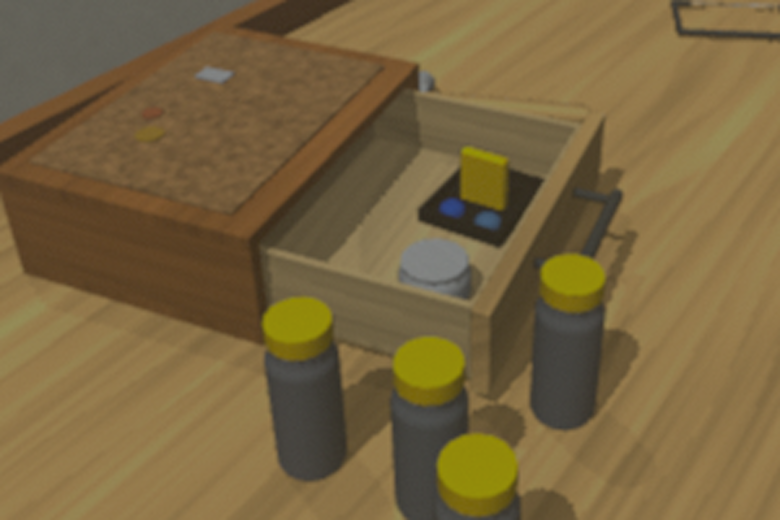

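Top crop: the drawer is well open. The tray's corners are at crop (345,182), (455,167), (467,260) and (356,273), the fin's top is about (397–417,186–242), the three stones are on the tray, and the tin is at (260,260). The side crop agrees: the fin's top edge is at (462,149)–(508,162).

Run:
```python
from h import *
c=eyes.read_camera("top"); f=lambda u,v,z: at(c,u/2.6+190,v/2.6+120,z)
q=[f(u,v,.036) for u,v in[(345,182),(455,167),(467,260),(356,273)]]
print("cen",np.mean(q,0), "front-back",np.linalg.norm(q[0]-q[3]),np.linalg.norm(q[1]-q[2]),"lr",np.linalg.norm(q[0]-q[1]),np.linalg.norm(q[2]-q[3]))
for a,b in[(0,3),(1,2)]:
    e=q[a]-q[b];print("yaw fb",np.degrees(np.arctan2(e[1],e[0])))
for a,b in[(0,1),(3,2)]:
    e=q[a]-q[b];print("yaw lr",np.degrees(np.arctan2(-e[0],e[1])))
g=[f(u,v,.078) for u,v in[(397,186),(412,185),(418,239),(402,241)]];print("fin",np.mean(g,0)); e=(g[0]+g[1]-g[2]-g[3])/2;print(np.linalg.norm(e),np.degrees(np.arctan2(e[1],e[0])))
# colour segmentation of the fin in both views
for n in("top","side"):
    k=eyes.read_camera(n); im=k["img"]; h=cv2.cvtColor(im,cv2.COLOR_RGB2HSV); m=cv2.inRange(h,(22,180,110),(34,255,255))
    N,_,st,ce=cv2.connectedComponentsWithStats(m); print(n,[(st[i].tolist(),ce[i].round(1).tolist()) for i in range(1,N) if st[i][4]>30])
k=eyes.read_camera("side"); F=lambda u,v: at(k,u/2.6+140,v/2.6+130,.078); a,b=F(462,149),F(508,162); print("side fin top edge",a,b,np.linalg.norm(a-b))
```

```text
cen [ 0.59614568 -0.03161211  0.036     ] front-back 0.0773799916793545 0.07906674248698542 lr 0.09325434252095016 0.09285346618453358
yaw fb 4.917707576003375
yaw fb 4.636808299249272
yaw lr 5.88573631575046
yaw lr 4.849636106105438
fin [ 0.5963952  -0.03121324  0.078     ]
0.044442076786955644 3.4164048333275785
top [([343, 191, 8, 21, 127], [346.3, 201.4]), ([194, 215, 21, 21, 348], [203.8, 225.1]), ([201, 260, 22, 21, 355], [211.3, 269.9]), ([261, 274, 22, 22, 367], [271.6, 284.7]), ([176, 294, 22, 21, 370], [186.6, 304.2])]
side [([318, 187, 17, 23, 308], [325.3, 197.5]), ([348, 228, 25, 22, 408], [359.3, 237.6]), ([241, 244, 27, 24, 463], [253.1, 254.9]), ([291, 260, 28, 26, 528], [303.8, 271.4]), ([308, 297, 31, 31, 733], [322.7, 311.2])]
side fin top edge [ 0.61510258 -0.02191058  0.078     ] [ 0.57099224 -0.02633852  0.078     ] 0.044332035022740746
```

All measurements agree: fin centre (0.596, −0.031), yaw about 4.9°, side check 0.593/−0.030. Gripping angle −85.1°.

```bash
python3 d.py 0.5963 -0.0313 0.2 -85.1
```

```text
t 8.9 turn [-0.   0.  15.5] shift [ 245.3 -144.4   58.5] F [-0.6 -0.4 -0.3] w 49.7 g 0.0 pos [ 0.4166 -0.252   0.2585] j [-0.57  0.19  1.91  0.    1.04  0.65]
```

```bash
python3 -m handwheel '[[0,0,5,50,-30,12,45],[0,0,10,100,-60,24,40],[0,0,15.5,150,-90,36,40],[0,0,15.5,200,-118,48,40],[0,0,15.5,245,-144,58,40]]' |grep force
python3 -m handwheel '[[0,0,0,0,0,0,40],[0,0,0,0,0,0,40]]' |grep force
python3 d.py 0.5963 -0.0313 0.06 -85.1
```

```text
force: [0.4, -0.1, -0.0]
grasp_force: 0.0
force: [-0.3, -0.6, 0.3]
grasp_force: 0.0
t 9.78 turn [ 0.   0.1 -0.1] shift [  0.3  -1.2 140.3] F [-0.3 -0.6  0.3] w 40.3 g 0.0 pos [ 0.5963 -0.0325  0.2003] j [-0.07  0.43  1.72 -0.    0.99  1.41]
```

```bash
python3 -m handwheel '[[0,0,0,0,-1,30,40],[0,0,0,0,-1,60,40],[0,0,0,0,-1,90,40],[0,0,0,0,-1,110,40],[0,0,0,0,-1,125,40]]' |grep force
python3 -m handwheel '[[0,0,0,0,0,8,40],[0,0,0,0,0,15,40],[0,0,0,0,0,15,40]]' |grep force
python3 d.py 0.5963 -0.0313 0.06 -85.1
python3 - <<'E'
from h import *
a=eyes.read_camera("side")["img"][150:260,260:400]
cv2.imwrite("pics/s3.png",cv2.resize(a,None,fx=5,fy=5,interpolation=2)[:,:,::-1])
E
```

```text
force: [0.5, 0.0, 0.0]
grasp_force: 0.0
force: [0.1, 0.0, -0.5]
grasp_force: 0.0
t 10.78 turn [-0.   0.  -0.2] shift [-0.5 -0.1  0.6] F [ 0.1  0.  -0.5] w 40.2 g 0.0 pos [ 0.5969 -0.0314  0.0606] j [-0.07  0.63  1.78 -0.    0.73  1.42]
```

View pics/s3.png

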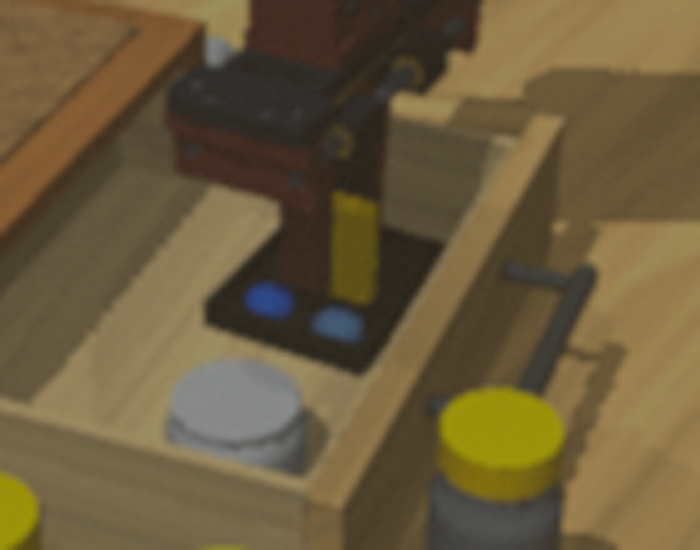

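The fingers straddle the fin; the near finger appears shifted left by parallax, as expected. I close in steps.

```bash
python3 -m handwheel '[[0,0,0,0,0,0,28],[0,0,0,0,0,0,20],[0,0,0,0,0,0,15],[0,0,0,0,0,0,12],[0,0,0,0,0,0,8]]' 8
python3 -m handwheel '[[0,0,0,0,0,0,6],[0,0,0,0,0,0,6],[0,0,0,0,0,0,6],[0,0,0,0,0,0,6]]' 30 |grep -v ee
python3 d.py 0.5963 -0.0313 0.06 -85.1
```

```text
t: 11.45
ee_pos: [0.5969, -0.0315, 0.0608]
eef_rot: [-0.0, 0.999, 0.041, 0.0]
force: [-0.4, 0.3, 0.9]
gripper_width: 0.0123
grasp_force: 8.0
t: 11.95
force: [-0.6, 0.5, 2.4]
gripper_width: 0.0114
grasp_force: 30.0
t 11.95 turn [ 0.  -0.  -0.2] shift [-0.6 -0.2  0.8] F [-0.6  0.5  2.4] w 11.4 g 30.0 pos [ 0.5969 -0.0315  0.0608] j [-0.07  0.63  1.78 -0.    0.73  1.42]
```

```bash
python3 -m handwheel '[[0,0,0,0,0,-1,6],[0,0,0,0,0,-3,6],[0,0,0,0,0,-6,6],[0,0,0,0,0,-9,6],[0,0,0,0,0,-11,6]]'
python3 -m handwheel '[[0,0,0,0,0,-1,6],[0,0,0,0,0,-1,6]]'|tail -4
python3 - <<'E'
from h import *
print(readout.read_state()["force"],readout.read_state()["ft_torque"])
a=eyes.read_camera("side")["img"][150:260,260:400]
cv2.imwrite("pics/s4.png",cv2.resize(a,None,fx=4,fy=4,interpolation=2)[:,:,::-1])
E
```

```text
t: 12.58
ee_pos: [0.5969, -0.0314, 0.072]
eef_rot: [0.0, 0.999, 0.041, 0.0]
force: [-0.2, -0.2, -2.4]
gripper_width: 0.0119
grasp_force: 30.0
eef_rot: [0.0, 0.999, 0.041, 0.0]
force: [0.2, -0.1, -2.7]
gripper_width: 0.0119
grasp_force: 30.0
[ 0.2167858  -0.07494561 -2.65631416] [-0.02692696  0.10256928  0.01752188]
```

View pics/s4.png

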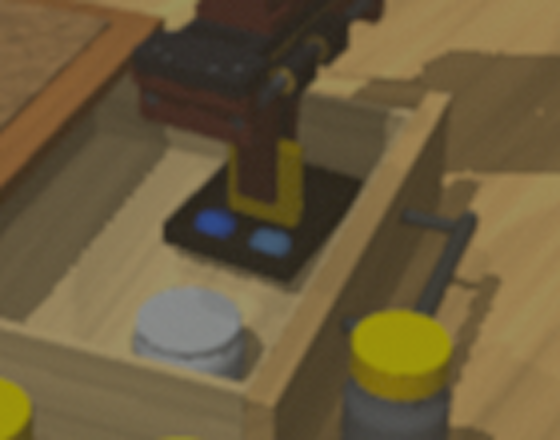

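The tray is off the drawer floor and level, with weight about 2.6 N (as expected), the fin centred in the pads and the stones in place. I continue up gently.

```bash
python3 -m handwheel '[[0,0,0,0,0,-3,6],[0,0,0,0,0,-8,6],[0,0,0,0,0,-15,6],[0,0,0,0,0,-23,6],[0,0,0,0,0,-31,6]]'|grep force
python3 -m handwheel '[[0,0,0,0,0,-8,6],[0,0,0,0,0,-16,6],[0,0,0,0,0,-24,6],[0,0,0,0,0,-32,6],[0,0,0,0,0,-40,6]]'|grep force
python3 -m handwheel '[[0,0,0,0,0,-8,6],[0,0,0,0,0,-16,6],[0,0,0,0,0,-24,6],[0,0,0,0,0,-32,6],[0,0,0,0,0,-40,6]]'|grep force
python3 -m handwheel '[[0,0,0,0,0,-8,6],[0,0,0,0,0,-16,6],[0,0,0,0,0,-23,6],[0,0,0,0,0,-29,6],[0,0,0,0,0,-34,6]]'|grep force
python3 -m handwheel '[[0,0,0,0,0,-3,6],[0,0,0,0,0,-5,6],[0,0,0,0,0,-6,6],[0,0,0,0,0,-6,6],[0,0,0,0,0,-6,6]]'
python3 -m handwheel '[[0,0,0,0,0,0,6],[0,0,0,0,0,0,6],[0,0,0,0,0,0,6],[0,0,0,0,0,0,6]]'|grep force
python3 - <<'E'
from h import *
a=eyes.read_camera("side")["img"]; b=eyes.read_camera("top")["img"]
a=cv2.resize(a[60:340,200:460],None,fx=1.5,fy=1.5); b=cv2.resize(b[30:310,190:450],None,fx=1.5,fy=1.5)
cv2.imwrite("pics/s5.png",np.hstack([a,b])[:,:,::-1])
E
```

```text
force: [-0.4, 0.6, -2.7]
grasp_force: 30.0
force: [-0.4, 0.3, -2.0]
grasp_force: 30.0
force: [-0.1, 0.0, -1.8]
grasp_force: 30.0
force: [-0.4, 0.7, -2.4]
grasp_force: 30.0
t: 16.0
ee_pos: [0.5968, -0.0314, 0.2235]
eef_rot: [-0.0, 0.999, 0.041, -0.0]
force: [-0.6, -0.1, -2.4]
gripper_width: 0.0116
grasp_force: 30.0
force: [-0.0, -0.2, -2.5]
grasp_force: 30.0
```

View pics/s5.png

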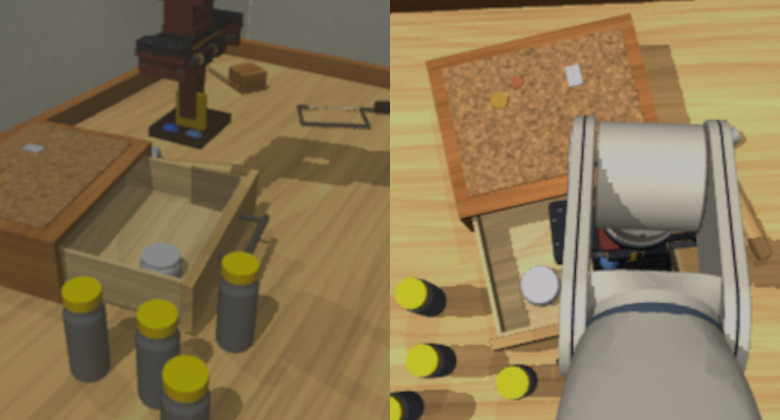

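The tray hangs level at side-crop (190,125), with both blue stones visible in place and no stone in the drawer. Its underside is at about 185 mm, 81 mm above the unit's top. The drawer is open with the tin in it, and the bottles and hammer are unmoved.

```bash
python3 -c "
from plant import ticket
print(ticket.sign_off())"
```

```text
the job is handed in; nothing more can be done
None
```

The job is handed in: the drawer is open by about 168 mm, and the arm is holding the tray level and steady with its underside about 81 mm above the unit's top; both blue stones were in view on it, the green one was hidden by the gripper in the last pictures, and the tin, hammer and gauge bottle were left alone.

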